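# Line up the storage tubs by height in their tray and stack the two flat ones

## Robot

A 6-joint arm with a two-finger parallel gripper is mounted at the origin on a cart in front of the work surface, level with it; the furniture and walls round the work are solid. World frame = base frame: x ahead of the robot, y to its left, z up, the work surface at z = 0. Lengths are in m, angles in rad, forces in N, time in s.
With the tool pointing down it reaches from about 0.375 to 0.925 m from the base axis. Payload 5.7 kg.
Tool frame: the origin (TCP) lies on the centre line of the jaws, within the pads' length; the fingertips stand 25 mm ahead of it and the grasp point (between the pads) lies 6 mm ahead of it (robot.nose_length is the distance from the TCP to the fingertips, in m); z points along the fingers, y is the line along which they close (so a half turn about z gives the same grasp; the last joint's range is limited). The gripper opens to 85 mm and grips with 20 to 120 N. Pads are 22 mm wide; open, the fingers measure 114 mm over their backs; the gripper's body (76 mm by 85 mm) begins 54 mm behind the grasp point. The pads swing forward as they close: fully open they stand 13 mm farther back than shut.
Start: joints at [-1.222, 0.359, 1.51, -0, 1.272, -0.115], TCP at [0.268, -0.537, 0.256] pointing down, gripper open.
Joint ranges: [-2.97, 2.97], [-1.01, 2.36], [0.21, 2.38], [-0.96, 4.11], [0.2, 2.71], [-2.98, 2.98]. Speed limits (rad/s): [2.39, 2.39, 3.14, 3.14, 3.14, 3.14].

## Interface

Orientations are given as a unit quaternion [x, y, z, w].
In Python, from cell import observe, optics, job_done, robot gives the robot as it stands. The module is installed in compiled form; this text tells all that it offers.
- The arm moves only by the tool jog_arm, never from a script. Its argument "commands" is a list of rows, each an object with "angular": the turn, a rotation vector about the world's x, y, z in units of 5 degrees (1.0 is 5 degrees), a list of three; "slide": the shift along the world's x, y, z in units of 30 mm (1.0 is 30 mm), a list of three; "fingers": the finger opening in mm, from 0 to 85.4. In form: [{"angular": [rx, ry, rz], "slide": [tx, ty, tz], "fingers": fingers}, ...]. A call has 1 to 12 rows; each row shifts and turns the commanded pose from where the row before left it; what a row does not reach is not made up. A row lasts 1/8 s, in which the tool goes at most 62.5 mm and 10.7 degrees, less where a joint would pass 70% of its speed; a pose out of reach is approached as far as the arm can. A call is refused whole if a number of a shift passes 1 or a number of a turn 1, either way. A call with a gripper value outside its range is refused whole. The fingers move at their own pace and stop on an object; the grip force is fixed at half the most. Time passes only in rows, so rows that do not move let the fingers close. It gives the time, the measured TCP pose, the force, the opening and the grip force at its end, in the units of the state.
- observe(): the state, without advancing time (a new reading comes with each control period).
- optics.camera(name): name is "side" or "top" or "wrist"; returns (picture, depth): 400x640x3 uint8, blue, green, red; 400x640 float32, m along the optical axis (not along the pixel's ray), 0 where there is no reading.
- optics.camera_info(name): a dict with "fx", "fy", "cx", "cy" (pixels), "distortion" ([k1, k2, p1, p2, k3] as OpenCV has them; the pictures are not rectified), "position" and "orientation" of the camera in the world. Camera axes: x right, y up, looking along -z (the intrinsics and any distortion apply to the point x, -y, -z); pixel columns grow to the right and rows downward; lengths in m; the calibration is good to about 2 mm. A picture is of the moment at which its call begins: read the wrist's pose just before it. camera_info takes no time and is no camera call; for the wrist camera it gives the pose at the moment of the call.
- job_done(): hands the job in; it is judged then, once.
The state is a dict: "clock": time; "joint_positions": joint angles; "qvel": joint speeds; "joint_torque": joint torques, N m; "ee_pos": TCP position; "ee_rot": TCP orientation; "ft_force": force on the tool from outside, world axes, zero at the start; "wrist_torque": the same for the moment, N m; "gripper_width": opening from 0.0 (shut) to 1.0 (fully open); "grasp_force": force on a finger pad.
Only numpy, scipy, OpenCV 4.12 (cv2) and the standard library are available. Lean on these libraries where they do the work, as an engineer would, in place of code of your own. Each camera call takes 0.05 s, during which the arm holds its last target. There are 200 camera calls.

## Task

Put the set of storage tubs away in the bamboo tray, one to a pocket and squarely in it, stepping down in height from the end by the oil bottle to the end by the espresso cup. The two flat tubs share the last pocket: the flattest goes on top, with its feet down in the corner recesses of the other's lid. Keep the tubs upright, set them down gently, and leave everything else where it stands.

Things in the scene. Friction and masses are not known exactly. Their poses are not given: they have to be found in the camera images.
- tub_100: Loose square tub, 62 x 62 mm, cream sides, dark petrol lid (fixed on), 100 mm tall, about 290 g. Origin: centre of underside (bottom of feet); x, y along its sides, quarter turns alike. Round black feet, 5 mm high, 10 mm across, at x, y = +-20 mm; lid top has matching corner recesses there, 17 x 17 mm, 4 mm deep. The tallest.
- tub_78: Loose square tub, 62 x 62 mm, cream sides, medium teal lid (fixed on), 78 mm tall, about 250 g. Origin: centre of underside (bottom of feet); x, y along its sides, quarter turns alike. Round black feet, 5 mm high, 10 mm across, at x, y = +-20 mm; lid top has matching corner recesses there, 17 x 17 mm, 4 mm deep. The second tallest.
- tub_34: Loose square tub, 62 x 62 mm, cream sides, pale green-blue lid (fixed on), 34 mm tall, about 160 g. Origin: centre of underside (bottom of feet); x, y along its sides, quarter turns alike. Round black feet, 5 mm high, 10 mm across, at x, y = +-20 mm; lid top has matching corner recesses there, 17 x 17 mm, 4 mm deep. The higher of the two flat tubs.
- tub_26: Loose square tub, 62 x 62 mm, cream sides, near-white green lid (fixed on), 26 mm tall, about 130 g. Origin: centre of underside (bottom of feet); x, y along its sides, quarter turns alike. Round black feet, 5 mm high, 10 mm across, at x, y = +-20 mm; lid top has matching corner recesses there, 17 x 17 mm, 4 mm deep. The flattest. Seated, its origin is 30 mm above the 34 mm tub's.
- tray: Fixed bamboo tray, 92 mm (x) by 282 mm (y, the row). Origin: centre of underside, on the worktop. Three cork-lined pockets 66 x 66 mm at x = 0, y = -86, 0, +86 mm; their floors 10 mm above the worktop, the top face 14 mm, end boards 28 mm. A seated tub's origin is 10 mm up; tubs in the row are 24 mm apart, so grip across the row (along x).
- oil_bottle: Loose glass oil bottle with yellow cap, 61 mm across, 268 mm tall, origin at the centre of its underside. Stands by one end of the tray, either one (100 mm behind the row's line, 185 mm along it from the middle): the row begins there. Not to be moved.
- espresso_cup: Loose small white espresso cup, 62 x 88 x 50 mm with handle, origin at the centre of its underside. Stands just behind the other end of the tray. Not to be moved.
- tomato_tin: Loose food tin with a printed wrapper, 57 mm across, 72 mm tall, origin at the centre of its underside; stands behind the tubs. Not to be moved. It stands under a wall cabinet that hangs over the back of the worktop: front at x = 0.55 m, door handles out to 0.52 m, from 0.47 m up.
Things that resemble listed ones, but are neither listed nor needed, are in the scene too. Leave any red look-alike of the tub_26 alone.

How it is judged:
At the end, for the whole second after the job is handed in: From the oil bottle's end the pockets hold the 100, 78 and 34 mm tubs, each within 10 mm of centre, feet on the pocket floor, square to 0.2 rad; the 26 mm tub sits on the 34 mm one, feet in its recesses (centred to 7 mm, origin 27 to 32.5 mm above it). All upright to 0.06 rad, at rest, released (((y of oil_bottle in the frame of tray above 0.1 m and y of tub_100 in the frame of tray between 0.076 and 0.096 m and y of tub_78 in the frame of tray between -0.01 and 0.01 m and y of tub_34 in the frame of tray between -0.096 and -0.076 m) or (y of oil_bottle in the frame of tray below -0.1 m and y of tub_100 in the frame of tray between -0.096 and -0.076 m and y of tub_78 in the frame of tray between -0.01 and 0.01 m and y of tub_34 in the frame of tray between 0.076 and 0.096 m)) and x of tub_100 in the frame of tray between -0.01 and 0.01 m and z of tub_100 in the frame of tray between 0.007 and 0.0125 m and (angle between the x axis of tub_100 and the x axis of tray, either way round below 0.2 rad or angle between the x axis of tub_100 and the y axis of tray, either way round below 0.2 rad) and x of tub_78 in the frame of tray between -0.01 and 0.01 m and z of tub_78 in the frame of tray between 0.007 and 0.0125 m and (angle between the x axis of tub_78 and the x axis of tray, either way round below 0.2 rad or angle between the x axis of tub_78 and the y axis of tray, either way round below 0.2 rad) and x of tub_34 in the frame of tray between -0.01 and 0.01 m and z of tub_34 in the frame of tray between 0.007 and 0.0125 m and (angle between the x axis of tub_34 and the x axis of tray, either way round below 0.2 rad or angle between the x axis of tub_34 and the y axis of tray, either way round below 0.2 rad) and horizontal distance between tub_26 and tub_34 below 0.007 m and z of tub_26 in the frame of tub_34 between 0.027 and 0.0325 m and (angle between the x axis of tub_26 and the x axis of tub_34, either way round below 0.2 rad or angle between the x axis of tub_26 and the y axis of tub_34, either way round below 0.2 rad) and angle between each of tub_100, tub_78, tub_34, tub_26's own z axis and vertical below 0.06 rad and linear speed of each of tub_100, tub_78, tub_34, tub_26 below 0.02 m/s and contact force between each of tub_100, tub_78, tub_34, tub_26 and the fingers below 0.1 N); the robot touches nothing.
It fails at once if a tub is tipped over (more than about 30 degrees) (angle between any of tub_100, tub_78, tub_34, tub_26's own z axis and vertical above 0.52 rad).
It fails at once if a tub is banged down (more than 60 N on the tray or on the tub below) (contact force between any of tub_100, tub_78, tub_34 and tray above 60 N or contact force between tub_26 and tub_34 above 60 N).
It fails at once if a bystander (oil bottle, espresso cup, tomato tin) is knocked over or pushed more than 30 mm (distance of any of oil_bottle, espresso_cup, tomato_tin from where it was at the start of the episode above 0.03 m or angle between oil_bottle's own z axis and vertical above 0.4 rad).
It also fails if it takes over 109 s, if anything falls off the work surface, if the arm or the gripper's body presses on something with over 40 N, if the wrist force passes 120 N, or if a joint passes its speed limit or range.

## Working session

There is one attempt and no reset: what is moved stays moved. The work goes in short steps, Python scripts to look and compute and a tool call to move; the robot and the scene stay as the last step left them, time stands still between calls to the robot, and variables do not carry over. Pictures are saved under pics/ and viewed, at most 14 in all, crops included, and the job is handed in when it is done.

Besides the shell and the picture viewer there is one more tool, called after "Emit:" as a command line: name --argument value ..., lists and objects as JSON in quotes. jog_arm: Moves the arm, as the interface text tells. Its arguments: {"type":"object","properties":{"commands":{"type":"array","items":{"type":"object","properties":{"angular":{"type":"array","items":{"type":"number"}},"slide":{"type":"array","items":{"type":"number"}},"fingers":{"type":"number"}}}}},"required":["commands"]}

```bash
mkdir -p pics; ls
python3 - <<'E'
from cell import observe, optics, robot
import cv2,numpy as np
print(observe())
for n in ("top","side"):
    p,d=optics.camera(n); cv2.imwrite(f"pics/{n}0.png",p); np.savez(f"{n}0.npz",p=p,d=d)
    print(n,optics.camera_info(n),(d==0).mean())
E
```

```text
pics
{'clock': 0.0, 'joint_positions': array([-1.22208757e+00,  3.59492157e-01,  1.51143362e+00,  1.85903857e-05,
        1.27250957e+00, -1.15135581e-01]), 'qvel': array([-0.00092831, -0.00119163, -0.00081683, -0.00110395,  0.00123024,
       -0.0001191 ]), 'joint_torque': array([-1.31389017e-03, -5.27612829e+01, -2.78621954e+01,  1.43510379e-04,
        1.37356823e-02,  2.97271515e-05]), 'ee_pos': array([ 0.2681945 , -0.53601179,  0.25546075]), 'ee_rot': array([ 9.73226602e-01,  2.29845888e-01, -9.85343745e-05, -9.16101988e-04]), 'ft_force': array([-0.90270464, -0.78850026, -0.72113303]), 'wrist_torque': array([ 0.02747929, -0.0376467 , -0.00597624]), 'grasp_force': 0.0, 'gripper_width': 0.9989298218895787}
top {'fx': 404.9329836752735, 'fy': 404.9329836752735, 'cx': 312.23978824714317, 'cy': 198.55248157054095, 'distortion': array([-0.05213781,  0.        ,  0.        ,  0.        ,  0.        ]), 'position': array([0.35499983, 0.05774923, 1.36107682]), 'orientation': array([ 0.03389464, -0.02823499, -0.69910519,  0.71365669])} 0.00392578125
side {'fx': 382.2043026944805, 'fy': 382.2043026944805, 'cx': 318.00384655998374, 'cy': 201.47730168511544, 'distortion': array([0.01321648, 0.        , 0.        , 0.        , 0.        ]), 'position': array([0.2211939 , 0.92967963, 0.6346992 ]), 'orientation': array([-0.05542517,  0.4717844 ,  0.87132771, -0.12302667])} 0.01201953125
```

View pics/top0.png

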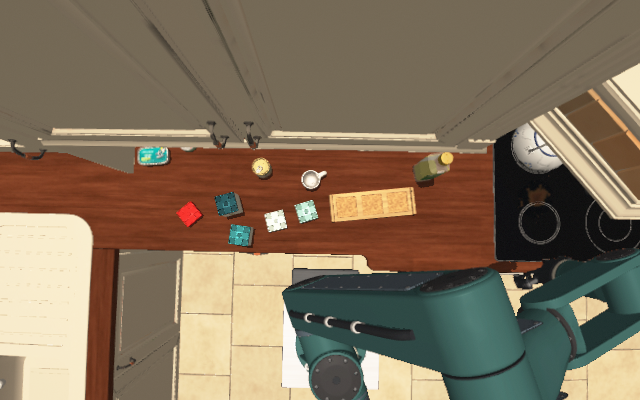

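View pics/side0.png

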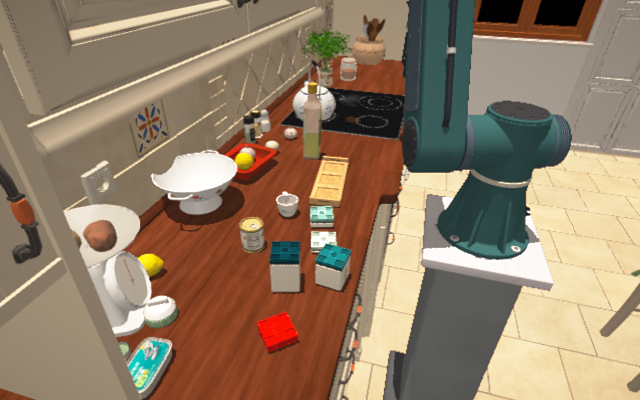

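The top view shows the tray at about (372,204), with the bottle at its right (-y) end at (432,165) and the cup at (312,179). The dark 100 tub is at (228,204), the teal 78 at (240,236), the near-white 26 at (275,220), the pale green-blue 34 at (306,211), and the red look-alike at (189,214). The side view agrees. Next I measure them.

```bash
cat > h.py <<'E'
import cv2,numpy as np
from cell import optics
from scipy.spatial.transform import Rotation as R
def world(d,info):
    h,w=d.shape; K=np.array([[info['fx'],0,info['cx']],[0,info['fy'],info['cy']],[0,0,1]])
    u,v=np.meshgrid(np.arange(w),np.arange(h))
    n=cv2.undistortPoints(np.stack([u,v],-1).reshape(-1,1,2).astype(float),K,info['distortion']).reshape(h,w,2)
    ray=np.stack([n[...,0],-n[...,1],-np.ones((h,w))],-1)@R.from_quat(info['orientation']).as_matrix().T
    return ray, info['position']+ray*d[...,None]
def onplane(ray,info,z): # whole-picture plane intersection
    return info['position']+ray*((z-info['position'][2])/ray[...,2])[...,None]
def rect(xy):
    # xy in m -> centre, sizes, angle folded to +-45 deg
    (c,s,a)=cv2.minAreaRect((np.asarray(xy)*1000).astype(np.float32))
    return np.round(c,1),np.round(s,1),round((a+45)%90-45,1)
E
python3 - <<'E'
from h import *
for cam,seeds in (("top",dict(t100=(228,204,.1),t78=(240,236,.078),t26=(275,220,.026),t34=(306,211,.034),red=(189,214,.026),tray=(372,204,.014),bottle=(445,158,.26),tin=(261,167,.072),cup=(312,179,.05))),
 ("side",dict(t100=(285,252,.1),t78=(333,260,.078),t26=(323,240,.026),t34=(321,215,.034)))):
    f=np.load(cam+"0.npz");i=optics.camera_info(cam);ray,P=world(f['d'],i)
    for n,(u,v,z) in seeds.items():
        r=70 if n=="tray" else 30
        win=np.zeros(P.shape[:2],bool);win[max(v-r,0):v+r,u-r:u+r]=1
        lo,hi=(z-.009,z+.012) if n!="tray" else (.006,.032)
        m=win&(P[...,2]>lo)&(P[...,2]<hi)
        c,l=cv2.connectedComponents(m.astype(np.uint8))
        k=l[v,u] or np.bincount(l[l>0]).argmax()
        m=l==k; q=onplane(ray,i,z)[m][:,:2]
        print(cam,n,m.sum(),"z",np.median(P[m][:,2]).round(4),rect(q),"mean",(q.mean(0)*1000).round(1), f['p'][m].mean(0).round())
E
```

```text
top t100 386 z 0.0979 (array([445.6, 339.2]), array([62.4, 63.3]), 16.4) mean [445.8 339.8] [91. 88. 47.]
top t78 382 z 0.0756 (array([348.2, 298.6]), array([63.4, 62. ]), -6.9) mean [348.2 299.1] [141. 146.  68.]
top t26 340 z 0.0239 (array([397.9, 189.5]), array([60.9, 61.9]), 15.3) mean [397.7 189.2] [223. 237. 235.]
top t34 343 z 0.0316 (array([430.5,  88.6]), array([62.1, 61.6]), 17.8) mean [430.8  88.6] [198. 217. 186.]
top red 347 z 0.0241 (array([414., 480.]), array([63.9, 63.9]), 42.1) mean [414.4 479.3] [ 45.  52. 236.]
top tray 2148 z 0.0113 (array([ 459.4, -130. ]), array([ 92.6, 282.1]), 6.5) mean [ 459.3 -130.2] [114. 187. 237.]
top bottle 143 z 0.2659 (array([ 572. , -298.6]), array([33.7, 36.8]), 1.3) mean [ 572.4 -299.1] [ 88. 172. 208.]
top tin 238 z 0.0683 (array([568.9, 238.3]), array([55.6, 54.7]), -43.9) mean [570.  238.2] [131. 196. 221.]
top cup 98 z 0.0474 (array([541.8,  71.4]), array([59. , 76.4]), -34.7) mean [540.5  65.8] [200. 217. 227.]
side t100 640 z 0.0978 (array([444.3, 349.1]), array([63.8, 70.8]), 16.5) mean [445.3 348.8] [75. 68. 20.]
side t78 607 z 0.0757 (array([347. , 306.7]), array([69.1, 63.9]), -7.3) mean [347.  307.6] [126. 127.  33.]
side t26 358 z 0.0238 (array([395.3, 199.5]), array([61.1, 67.3]), 16.9) mean [399.3 195.7] [216. 231. 227.]
side t34 344 z 0.0315 (array([428.1,  98.1]), array([60.5, 71.4]), 17.0) mean [428.7  97.9] [178. 198. 156.]
```

Emit:
jog_arm --commands '[{"slide": [1,1,0],"angular": [0,0,1],"fingers": 85},{"slide": [1,1,0],"angular": [0,0,1],"fingers": 85},{"slide": [1,1,0],"angular": [0,0,1],"fingers": 85},{"slide": [1,1,0],"angular": [0,0,1],"fingers": 85},{"slide": [0,1,0],"angular": [0,0,1],"fingers": 85},{"slide": [0,1,0],"angular": [0,0,1],"fingers": 85},{"slide": [0,1,0],"angular": [0,0,1],"fingers": 85},{"slide": [0,1,0],"angular": [0,0,1],"fingers": 85},{"slide": [0,1,0],"angular": [0,0,1],"fingers": 85},{"slide": [0,1,0],"angular": [0,0,1],"fingers": 85},{"slide": [0,1,0],"angular": [0,0,1],"fingers": 85},{"slide": [0,1,0],"angular": [0,0,1],"fingers": 85}]'

```text
clock: 1.6
ee_pos: [0.388, -0.1755, 0.256]
ee_rot: [0.727, 0.687, -0.0, -0.0]
ft_force: [0.2, 0.3, 0.0]
gripper_width: 0.995
grasp_force: 0.0
```

Emit:
jog_arm --commands '[{"slide": [0,1,0],"angular": [0,0,1],"fingers": 85},{"slide": [0,1,0],"angular": [0,0,1],"fingers": 85},{"slide": [0,1,0],"angular": [0,0,1],"fingers": 85},{"slide": [0,1,0],"angular": [0,0,0.9],"fingers": 85},{"slide": [0,1,0],"fingers": 85},{"slide": [0,1,0],"fingers": 85},{"slide": [0,1,0],"fingers": 85},{"slide": [0,1,0],"fingers": 85},{"slide": [0,1,0],"fingers": 85},{"slide": [0,1,0],"fingers": 85},{"slide": [0,1,0],"fingers": 85},{"slide": [0,1,0],"fingers": 85}]'

```text
$.commands[4]: bad value
```

Emit:
jog_arm --commands '[{"slide": [0,1,0],"fingers": 85},{"slide": [0.4,1,0],"fingers": 85},{"slide": [0.5,1,0],"fingers": 85},{"slide": [0.5,1,0],"fingers": 85},{"slide": [0.52,1,0],"fingers": 85},{"slide": [0,0.15,0],"fingers": 85},{"fingers": 85},{"fingers": 85}]'

```text
$.commands[0]: bad value
```

Run:
```python
from h import *
from cell import observe
s=observe();i=optics.camera_info("wrist");p,d=optics.camera("wrist");cv2.imwrite("pics/w1.png",p)
print(s['ee_pos'],s['ee_rot'],i['position'],i['orientation'])
ray,P=world(d,i)
m=(P[...,2]>.094)&(P[...,2]<.112)
c,l,st,ce=cv2.connectedComponentsWithStats(m.astype(np.uint8))
for k in range(1,c):
    if st[k,4]>300:
        mm=l==k; print(st[k],np.median(P[mm][:,2]),rect(onplane(ray,i,.1)[mm][:,:2]))
```

```text
[ 0.38802884 -0.17547483  0.25601477] [ 7.27016775e-01  6.86619608e-01 -5.95768228e-05 -3.45366937e-04] [ 0.39230657 -0.0915076   0.37364113] [-0.16388708  0.00446549 -0.02776868  0.98607808]
[462 261  64  50 798] 0.10347725504728059 (array([ 561.4, -283.3]), array([72.2, 43.9]), 39.8)
```

View pics/w1.png

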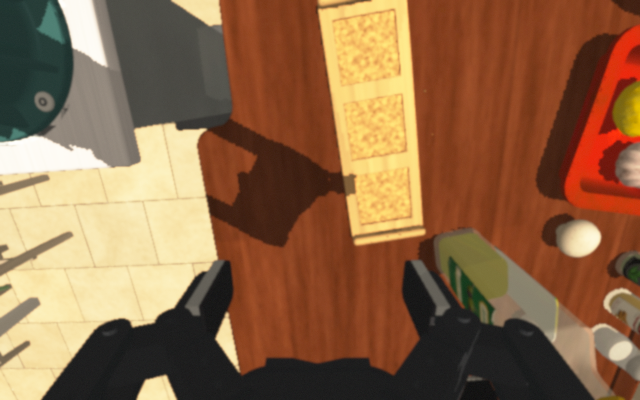

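The rows were refused because every field is required. From here the wrist view shows the tray: pocket centres at about (366,48), (375,127) and (384,195), with the bottle at lower right. I'll use it to refine the tray pose.

Run:
```python
from h import *
i=optics.camera_info("wrist");p,d=optics.camera("wrist")
ray,P=world(d,i); Q=onplane(ray,i,.010)
b,g,r=[p[...,k].astype(int) for k in range(3)]
for u,v in ((366,48),(375,127),(384,195)): print(u,v,P[v,u].round(4))
m=(P[...,2]>.0115)&(P[...,2]<.02)&(g>120)
m[:, :300]=0;m[:,450:]=0
print("top z",np.median(P[m][:,2]))
# pockets = holes in the top-face colour: texture floor by height
f=(P[...,2]>.006)&(P[...,2]<.012)&(g>120); f[:,:300]=0;f[:,450:]=0
f=cv2.morphologyEx(f.astype(np.uint8),cv2.MORPH_OPEN,np.ones((7,7)))
c,l,st,ce=cv2.connectedComponentsWithStats(f)
for k in range(1,c):
    if st[k,4]>1000: print(st[k],rect(Q[l==k][:,:2]))
# long edges of tray (plane z=.014)
t=((g>120)&(r>170)&(P[...,2]>.006)&(P[...,2]<.04)).astype(np.uint8); t[:,:300]=0;t[:,450:]=0
T=onplane(ray,i,.014)
E1=[];E2=[]
for v in range(20,225):
    c=np.flatnonzero(t[v])
    if len(c): E1.append(T[v,c[0],:2]);E2.append(T[v,c[-1],:2])
for E in (E1,E2):
    vx,vy,x0,y0=cv2.fitLine(np.array(E,np.float32)*1000,cv2.DIST_HUBER,0,.01,.01).ravel()
    print("edge dir",np.degrees(np.arctan2(-vx/vy,1)).round(2),"x at y=-130:",(x0+vx/vy*(-130-y0)).round(1))
```

```text
366 48 [ 0.4467 -0.0377  0.0099]
375 127 [ 0.4568 -0.1231  0.0101]
384 195 [ 0.4689 -0.2078  0.0097]
top z 0.013887730751282384
[ 337   16   63   72 3300] (array([449.8, -42.2]), array([65.8, 66.3]), 6.6)
[ 349   99   58   63 2644] (array([ 459.4, -128.1]), array([65.5, 66.2]), 6.2)
[ 357  174   55   52 2420] (array([ 469.2, -214. ]), array([65.4, 66.3]), 6.5)
edge dir 6.65 x at y=-130: 413.5
edge dir 6.41 x at y=-130: 504.7
```

Emit:
jog_arm --commands '[{"slide": [0,1,0],"angular": [0,0,1],"fingers": 85},{"slide": [0,1,0],"angular": [0,0,1],"fingers": 85},{"slide": [0,1,0],"angular": [0,0,1],"fingers": 85},{"slide": [0,1,0],"angular": [0,0,0.9],"fingers": 85},{"slide": [0,1,0],"angular": [0,0,0],"fingers": 85},{"slide": [0,1,0],"angular": [0,0,0],"fingers": 85},{"slide": [0,1,0],"angular": [0,0,0],"fingers": 85},{"slide": [0,1,0],"angular": [0,0,0],"fingers": 85},{"slide": [0,1,0],"angular": [0,0,0],"fingers": 85},{"slide": [0,1,0],"angular": [0,0,0],"fingers": 85},{"slide": [0,1,0],"angular": [0,0,0],"fingers": 85},{"slide": [0,1,0],"angular": [0,0,0],"fingers": 85}]'

```text
clock: 3.2
ee_pos: [0.3891, 0.1839, 0.2562]
ee_rot: [0.602, 0.799, -0.0, 0.0]
ft_force: [0.2, -0.2, -0.4]
gripper_width: 0.998
grasp_force: 0.0
```

```bash
cat >> h.py <<'E'
def tops(hs,tol=.007,amin=300,a=None):
    i=optics.camera_info("wrist");p,d=optics.camera("wrist");ray,P=world(d,i)
    for z in hs:
        m=(abs(P[...,2]-z)<tol)
        m=cv2.morphologyEx(m.astype(np.uint8),cv2.MORPH_OPEN,np.ones((3,3)))
        c,l,st,ce=cv2.connectedComponentsWithStats(m)
        for k in range(1,c):
            if st[k,4]>amin:
                q=onplane(ray,i,z)[l==k][:,:2]; x=rect(q)
                if 52<x[1][0]<85 and 52<x[1][1]<85: print(z,st[k],round(np.median(P[l==k][:,2]),4),*x,p[l==k].mean(0).round())
    return p
E
python3 - <<'E'
from h import *
p=tops([.1,.078,.034,.026],.005)
E
```

```text
0.1 [ 396    0   82   73 5240] 0.0996 [445.6 338. ] [63.1 54. ] 16.9 [79. 77. 31.]
0.078 [ 266    2   88   97 4821] 0.0775 [347.9 300.9] [62.  62.2] -7.0 [133. 141.  56.]
0.034 [ 304  228   50   46 1913] 0.0333 [430.3  92.3] [61.8 63.4] 18.3 [162. 194. 148.]
0.026 [ 300  142   54   52 2448] 0.0254 [397.8 192.2] [61.6 61.3] 15.0 [151. 174. 171.]
```

Emit:
jog_arm --commands '[{"slide": [0,1,0],"angular": [0,0,0],"fingers": 85},{"slide": [0.4,1,0],"angular": [0,0,0],"fingers": 85},{"slide": [0.5,1,0],"angular": [0,0,0],"fingers": 85},{"slide": [0.5,1,0],"angular": [0,0,0],"fingers": 85},{"slide": [0.48,1,-0.5],"angular": [0,0,0],"fingers": 85},{"slide": [0,0.15,-1],"angular": [0,0,0],"fingers": 85},{"slide": [0,0,0],"angular": [0,0,0],"fingers": 85}]'

```text
clock: 4.12
ee_pos: [0.4438, 0.3368, 0.2089]
ee_rot: [0.602, 0.799, -0.003, -0.001]
ft_force: [-0.8, 0.0, 0.2]
gripper_width: 0.993
grasp_force: 0.0
```

Emit:
jog_arm --commands '[{"slide": [0.05,0.1,-0.6],"angular": [0,0,0.1],"fingers": 85},{"slide": [0,0,-0.9],"angular": [0,0,0],"fingers": 85},{"slide": [0,0,-0.9],"angular": [0,0,0],"fingers": 85},{"slide": [0,0,-0.9],"angular": [0,0,0],"fingers": 85},{"slide": [0,0,-0.7],"angular": [0,0,0],"fingers": 85},{"slide": [0,0,-0.2],"angular": [0,0,0],"fingers": 85},{"slide": [0,0,0],"angular": [0,0,0],"fingers": 50},{"slide": [0,0,0],"angular": [0,0,0],"fingers": 50},{"slide": [0,0,0],"angular": [0,0,0],"fingers": 50},{"slide": [0,0,0],"angular": [0,0,0],"fingers": 50},{"slide": [0,0,0],"angular": [0,0,0],"fingers": 50},{"slide": [0,0,0],"angular": [0,0,0],"fingers": 50}]'

```text
clock: 5.62
ee_pos: [0.447, 0.3412, 0.086]
ee_rot: [0.598, 0.802, 0.001, 0.0]
ft_force: [0.6, -0.5, 6.6]
gripper_width: 0.718
grasp_force: 65.8
```

Emit:
jog_arm --commands '[{"slide": [0,0,0.4],"angular": [0,0,0],"fingers": 50},{"slide": [0,0,0.9],"angular": [0,0,0],"fingers": 50},{"slide": [0,-0.4,0.9],"angular": [0,0,0],"fingers": 50},{"slide": [0,-0.8,0.2],"angular": [0,0,0],"fingers": 50},{"slide": [0,-1,0],"angular": [0,0,-0.4],"fingers": 50},{"slide": [0,-1,0],"angular": [0,0,-0.4],"fingers": 50},{"slide": [0,-1,0],"angular": [0,0,-0.4],"fingers": 50},{"slide": [0,-1,0],"angular": [0,0,-0.4],"fingers": 50},{"slide": [0,-1,0],"angular": [0,0,-0.4],"fingers": 50},{"slide": [0,-1,0],"angular": [0,0,0],"fingers": 50},{"slide": [0,-1,0],"angular": [0,0,0],"fingers": 50},{"slide": [0,-1,0],"angular": [0,0,0],"fingers": 50}]'

```text
clock: 7.12
ee_pos: [0.4457, 0.0641, 0.1575]
ee_rot: [0.665, 0.747, -0.0, -0.0]
ft_force: [0.4, 0.4, -3.0]
gripper_width: 0.721
grasp_force: 66.4
```

Emit:
jog_arm --commands '[{"slide": [0,-1,0],"angular": [0,0,0],"fingers": 50},{"slide": [0,-1,0],"angular": [0,0,0],"fingers": 50},{"slide": [0,-1,0],"angular": [0,0,0],"fingers": 50},{"slide": [0,-1,0],"angular": [0,0,0],"fingers": 50},{"slide": [0.2,-1,0],"angular": [0,0,0],"fingers": 50},{"slide": [0.2,-1,0],"angular": [0,0,0],"fingers": 50},{"slide": [0.2,-1,0],"angular": [0,0,0],"fingers": 50},{"slide": [0.1,-1,0],"angular": [0,0,0],"fingers": 50},{"slide": [0,-0.9,0],"angular": [0,0,0],"fingers": 50},{"slide": [0,-0.4,0],"angular": [0,0,0],"fingers": 50},{"slide": [0,0,0],"angular": [0,0,0],"fingers": 50},{"slide": [0,0,0],"angular": [0,0,0],"fingers": 50}]'

```text
clock: 8.62
ee_pos: [0.4668, -0.2129, 0.1571]
ee_rot: [0.665, 0.747, 0.0, -0.001]
ft_force: [0.0, 0.3, -3.6]
gripper_width: 0.72
grasp_force: 66.3
```

Emit:
jog_arm --commands '[{"slide": [0.08,-0.04,-0.5],"angular": [0,0,0],"fingers": 50},{"slide": [0,0,-0.7],"angular": [0,0,0],"fingers": 50},{"slide": [0,0,-0.4],"angular": [0,0,0],"fingers": 50},{"slide": [0,0,-0.2],"angular": [0,0,0],"fingers": 50},{"slide": [0,0,-0.07],"angular": [0,0,0],"fingers": 50},{"slide": [0,0,-0.05],"angular": [0,0,0],"fingers": 50},{"slide": [0,0,-0.05],"angular": [0,0,0],"fingers": 50},{"slide": [0,0,-0.05],"angular": [0,0,0],"fingers": 50},{"slide": [0,0,0],"angular": [0,0,0],"fingers": 50}]'

```text
clock: 9.75
ee_pos: [0.4697, -0.2153, 0.0967]
ee_rot: [0.665, 0.746, -0.0, 0.0]
ft_force: [-0.1, -0.8, -2.5]
gripper_width: 0.722
grasp_force: 66.3
```

Emit:
jog_arm --commands '[{"slide": [0,0,-0.03],"angular": [0,0,0],"fingers": 50},{"slide": [0,0,-0.03],"angular": [0,0,0],"fingers": 50},{"slide": [0,0,0],"angular": [0,0,0],"fingers": 50}]'

```text
clock: 10.12
ee_pos: [0.4698, -0.2155, 0.096]
ee_rot: [0.665, 0.747, -0.0, 0.0]
ft_force: [-3.5, 0.8, 9.6]
gripper_width: 0.717
grasp_force: 67.9
```

Emit:
jog_arm --commands '[{"slide": [0,0,0],"angular": [0,0,0],"fingers": 85},{"slide": [0,0,0],"angular": [0,0,0],"fingers": 85},{"slide": [0,0,0],"angular": [0,0,0],"fingers": 85},{"slide": [0,0,0],"angular": [0,0,0],"fingers": 85},{"slide": [0,0,0.5],"angular": [0,0,0],"fingers": 85},{"slide": [0,0,0.8],"angular": [0,0,0],"fingers": 85},{"slide": [0,0,0.9],"angular": [0,0,0],"fingers": 85},{"slide": [0,0,0.9],"angular": [0,0,0],"fingers": 85},{"slide": [-0.5,0.8,0.4],"angular": [0,0,-0.7],"fingers": 85},{"slide": [-1,1,0],"angular": [0,0,-1],"fingers": 85},{"slide": [-1,1,0],"angular": [0,0,-1],"fingers": 85},{"slide": [-1,1,0],"angular": [0,0,0],"fingers": 85}]'

```text
clock: 11.62
ee_pos: [0.3639, -0.1005, 0.2007]
ee_rot: [0.749, 0.663, 0.0, 0.001]
ft_force: [0.3, -0.2, -0.9]
gripper_width: 0.994
grasp_force: 0.0
```

Run:
```python
from h import *
f,d=optics.camera("top");i=optics.camera_info("top");ray,P=world(d,i)
cv2.imwrite("pics/top1.png",cv2.resize(f[120:270,160:480],None,fx=2.5,fy=2.5))
win=np.zeros(d.shape,bool);win[150:260,330:450]=1
m=win&(abs(P[...,2]-.11)<.008); q=onplane(ray,i,.11)[m][:,:2]; print(m.sum(),np.median(P[m][:,2]) if m.any() else 0, rect(q) if m.any() else 0)
```

```text
392 0.10774196647207057 (array([ 504.7, -247. ]), array([ 81. , 173.5]), -40.3)
```

View pics/top1.png

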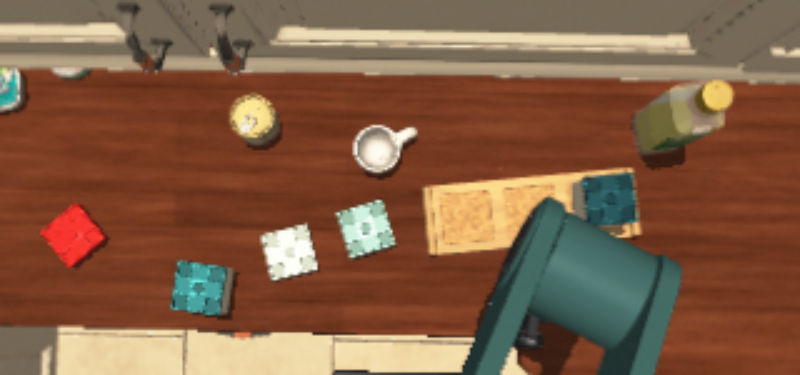

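The tall tub now stands in the right-hand pocket (crop ~(610,198)), and the bottle and cup are undisturbed.

Emit:
jog_arm --commands '[{"slide": [0.8,0.8,0],"angular": [0,0,0],"fingers": 85},{"slide": [0.5,1,0],"angular": [0,0,0],"fingers": 85},{"slide": [0,1,0],"angular": [0,0,0],"fingers": 85},{"slide": [0,1,0],"angular": [0,0,0],"fingers": 85},{"slide": [0,1,0],"angular": [0,0,0],"fingers": 85},{"slide": [0,1,0],"angular": [0,0,0],"fingers": 85},{"slide": [0,1,0],"angular": [0,0,0],"fingers": 85},{"slide": [0,1,0],"angular": [0,0,0],"fingers": 85},{"slide": [0,1,0],"angular": [0,0,0],"fingers": 85},{"slide": [-0.4,1,0],"angular": [0,0,0],"fingers": 85},{"slide": [-0.6,1,0],"angular": [0,0,0],"fingers": 85},{"slide": [-0.4,1,0],"angular": [0,0,0],"fingers": 85}]'

```text
clock: 13.18
ee_pos: [0.3611, 0.2537, 0.2007]
ee_rot: [0.748, 0.663, 0.0, 0.0]
ft_force: [0.5, 1.3, -0.3]
gripper_width: 0.997
grasp_force: 0.0
```

Emit:
jog_arm --commands '[{"slide": [-0.4,1,-0.4],"angular": [0,0,0],"fingers": 85},{"slide": [0,0.5,-0.6],"angular": [0,0,0],"fingers": 85},{"slide": [0,0,0],"angular": [0,0,0],"fingers": 85},{"slide": [0,0,0],"angular": [0,0,0],"fingers": 85}]'

```text
clock: 13.68
ee_pos: [0.35, 0.2974, 0.1706]
ee_rot: [0.749, 0.663, 0.0, 0.0]
ft_force: [-0.4, 0.3, 0.4]
gripper_width: 0.995
grasp_force: 0.0
```

Emit:
jog_arm --commands '[{"slide": [-0.07,0.12,-0.6],"angular": [0,0,0],"fingers": 85},{"slide": [0,0,-0.9],"angular": [0,0,0],"fingers": 85},{"slide": [0,0,-0.9],"angular": [0,0,0],"fingers": 85},{"slide": [0,0,-0.8],"angular": [0,0,0],"fingers": 85},{"slide": [0,0,-0.4],"angular": [0,0,0],"fingers": 85},{"slide": [0,0,0],"angular": [0,0,0],"fingers": 50},{"slide": [0,0,0],"angular": [0,0,0],"fingers": 50},{"slide": [0,0,0],"angular": [0,0,0],"fingers": 50},{"slide": [0,0,0],"angular": [0,0,0],"fingers": 50},{"slide": [0,0,0],"angular": [0,0,0],"fingers": 50},{"slide": [0,0,0],"angular": [0,0,0],"fingers": 50}]'

```text
clock: 15.05
ee_pos: [0.3482, 0.3016, 0.0625]
ee_rot: [0.748, 0.663, 0.001, 0.0]
ft_force: [1.0, -1.6, 7.5]
gripper_width: 0.718
grasp_force: 65.4
```

Emit:
jog_arm --commands '[{"slide": [0,0,0.4],"angular": [0,0,0],"fingers": 50},{"slide": [0,0,0.9],"angular": [0,0,0],"fingers": 50},{"slide": [0,-0.4,0.9],"angular": [0,0,0],"fingers": 50},{"slide": [0.4,-0.8,0.1],"angular": [0,0,0.4],"fingers": 50},{"slide": [0.5,-1,0],"angular": [0,0,0.5],"fingers": 50},{"slide": [0.5,-1,0],"angular": [0,0,0.5],"fingers": 50},{"slide": [0.5,-1,0],"angular": [0,0,0.5],"fingers": 50},{"slide": [0.5,-1,0],"angular": [0,0,0.5],"fingers": 50},{"slide": [0.5,-1,0],"angular": [0,0,0.3],"fingers": 50},{"slide": [0.5,-1,0],"angular": [0,0,0],"fingers": 50},{"slide": [0.2,-1,0],"angular": [0,0,0],"fingers": 50},{"slide": [0.1,-1,0],"angular": [0,0,0],"fingers": 50}]'

```text
clock: 16.55
ee_pos: [0.4587, 0.0244, 0.1313]
ee_rot: [0.665, 0.746, 0.0, -0.0]
ft_force: [0.6, -0.4, -1.6]
gripper_width: 0.716
grasp_force: 65.9
```

Emit:
jog_arm --commands '[{"slide": [0,-1,0],"angular": [0,0,0],"fingers": 50},{"slide": [0,-1,0],"angular": [0,0,0],"fingers": 50},{"slide": [0,-1,0],"angular": [0,0,0],"fingers": 50},{"slide": [0,-0.8,0],"angular": [0,0,0],"fingers": 50},{"slide": [0,-0.3,0],"angular": [0,0,0],"fingers": 50},{"slide": [0,0,0],"angular": [0,0,0],"fingers": 50},{"slide": [0,0,0],"angular": [0,0,0],"fingers": 50}]'

```text
clock: 17.42
ee_pos: [0.4583, -0.0968, 0.1309]
ee_rot: [0.665, 0.747, 0.0, -0.0]
ft_force: [-0.2, 0.2, -3.8]
gripper_width: 0.72
grasp_force: 65.9
```

Emit:
jog_arm --commands '[{"slide": [0.04,-0.6,0],"angular": [0,0,0],"fingers": 50},{"slide": [0,-0.43,0],"angular": [0,0,0],"fingers": 50},{"slide": [0,0,-0.5],"angular": [0,0,0],"fingers": 50},{"slide": [0,0,-0.7],"angular": [0,0,0],"fingers": 50},{"slide": [0,0,-0.4],"angular": [0,0,0],"fingers": 50},{"slide": [0,0,-0.15],"angular": [0,0,0],"fingers": 50},{"slide": [0,0,-0.07],"angular": [0,0,0],"fingers": 50},{"slide": [0,0,-0.05],"angular": [0,0,0],"fingers": 50},{"slide": [0,0,-0.04],"angular": [0,0,0],"fingers": 50},{"slide": [0,0,-0.03],"angular": [0,0,0],"fingers": 50},{"slide": [0,0,0],"angular": [0,0,0],"fingers": 50}]'

```text
clock: 18.8
ee_pos: [0.4599, -0.1286, 0.0728]
ee_rot: [0.665, 0.747, 0.0, 0.0]
ft_force: [0.6, -0.0, -2.4]
gripper_width: 0.717
grasp_force: 65.9
```

Emit:
jog_arm --commands '[{"slide": [0,0,-0.03],"angular": [0,0,0],"fingers": 50},{"slide": [0,0,-0.03],"angular": [0,0,0],"fingers": 50},{"slide": [0,0,0],"angular": [0,0,0],"fingers": 50},{"slide": [0,0,0],"angular": [0,0,0],"fingers": 85},{"slide": [0,0,0],"angular": [0,0,0],"fingers": 85},{"slide": [0,0,0],"angular": [0,0,0],"fingers": 85},{"slide": [0,0,0],"angular": [0,0,0],"fingers": 85},{"slide": [0,0,0.4],"angular": [0,0,0],"fingers": 85},{"slide": [0,0,0.8],"angular": [0,0,0],"fingers": 85},{"slide": [0,0,0.9],"angular": [0,0,0],"fingers": 85},{"slide": [0,0,0.9],"angular": [0,0,0],"fingers": 85},{"slide": [0,0,0.6],"angular": [0,0,0],"fingers": 85}]'

```text
clock: 20.3
ee_pos: [0.4602, -0.1288, 0.1809]
ee_rot: [0.665, 0.746, 0.0, 0.001]
ft_force: [0.5, -0.9, -0.1]
gripper_width: 0.994
grasp_force: 0.0
```

Emit:
jog_arm --commands '[{"slide": [-0.1,0.6,0.4],"angular": [0,0,0.5],"fingers": 85},{"slide": [-0.2,1,0],"angular": [0,0,0.9],"fingers": 85},{"slide": [-0.2,1,0],"angular": [0,0,0.9],"fingers": 85},{"slide": [-0.2,1,0],"angular": [0,0,0],"fingers": 85},{"slide": [-0.2,1,0],"angular": [0,0,0],"fingers": 85},{"slide": [-0.1,1,0],"angular": [0,0,0],"fingers": 85},{"slide": [0,1,-0.4],"angular": [0,0,0],"fingers": 85},{"slide": [0,0.7,-0.6],"angular": [0,0,0],"fingers": 85},{"slide": [0,0,0],"angular": [0,0,0],"fingers": 85},{"slide": [0,0,0],"angular": [0,0,0],"fingers": 85}]'

```text
clock: 21.55
ee_pos: [0.4294, 0.0905, 0.1611]
ee_rot: [0.587, 0.81, -0.0, -0.0]
ft_force: [0.1, -1.0, -1.2]
gripper_width: 0.99
grasp_force: 0.0
```

Run:
```python
from h import *
p=tops([.034,.026],.005)
```

```text
0.034 [ 282  165   75   69 4520] 0.0334 [430.1  91.8] [61.7 61.4] 18.2 [106. 127.  97.]
0.026 [ 279   23   83   90 6446] 0.0255 [397.6 191.3] [62.  61.7] 15.3 [229. 246. 244.]
```

Emit:
jog_arm --commands '[{"slide": [0.02,0.04,-0.6],"angular": [0,0,0],"fingers": 85},{"slide": [0,0,-0.9],"angular": [0,0,0],"fingers": 85},{"slide": [0,0,-0.9],"angular": [0,0,0],"fingers": 85},{"slide": [0,0,-0.9],"angular": [0,0,0],"fingers": 85},{"slide": [0,0,-0.6],"angular": [0,0,0],"fingers": 85},{"slide": [0,0,-0.27],"angular": [0,0,0],"fingers": 85},{"slide": [0,0,0],"angular": [0,0,0],"fingers": 50},{"slide": [0,0,0],"angular": [0,0,0],"fingers": 50},{"slide": [0,0,0],"angular": [0,0,0],"fingers": 50},{"slide": [0,0,0],"angular": [0,0,0],"fingers": 50},{"slide": [0,0,0],"angular": [0,0,0],"fingers": 50},{"slide": [0,0,0],"angular": [0,0,0],"fingers": 50}]'

```text
clock: 23.1
ee_pos: [0.4316, 0.0916, 0.0365]
ee_rot: [0.587, 0.809, 0.001, 0.001]
ft_force: [1.8, -1.9, 7.6]
gripper_width: 0.707
grasp_force: 65.0
```

Emit:
jog_arm --commands '[{"slide": [0,0,0.3],"angular": [0,0,0],"fingers": 50},{"slide": [0,0,0.7],"angular": [0,0,0],"fingers": 50},{"slide": [0,0,0.7],"angular": [0,0,0],"fingers": 50},{"slide": [0.1,-0.5,0],"angular": [0,0,-0.5],"fingers": 50},{"slide": [0.2,-1,0],"angular": [0,0,-0.7],"fingers": 50},{"slide": [0.2,-1,0],"angular": [0,0,-0.7],"fingers": 50},{"slide": [0.1,-1,0],"angular": [0,0,-0.44],"fingers": 50},{"slide": [0,-0.7,0],"angular": [0,0,0],"fingers": 50},{"slide": [0,-0.26,0],"angular": [0,0,0],"fingers": 50},{"slide": [0,0,0],"angular": [0,0,0],"fingers": 50},{"slide": [0,0,0],"angular": [0,0,0],"fingers": 50}]'

```text
clock: 24.48
ee_pos: [0.4479, -0.0417, 0.0865]
ee_rot: [0.667, 0.745, -0.0, -0.0]
ft_force: [0.1, -0.3, -1.0]
gripper_width: 0.713
grasp_force: 65.7
```

Emit:
jog_arm --commands '[{"slide": [0.05,-0.02,-0.4],"angular": [0,0,0],"fingers": 50},{"slide": [0,0,-0.4],"angular": [0,0,0],"fingers": 50},{"slide": [0,0,-0.25],"angular": [0,0,0],"fingers": 50},{"slide": [0,0,-0.1],"angular": [0,0,0],"fingers": 50},{"slide": [0,0,-0.06],"angular": [0,0,0],"fingers": 50},{"slide": [0,0,-0.05],"angular": [0,0,0],"fingers": 50},{"slide": [0,0,-0.04],"angular": [0,0,0],"fingers": 50},{"slide": [0,0,0],"angular": [0,0,0],"fingers": 50},{"slide": [0,0,0],"angular": [0,0,0],"fingers": 50}]'

```text
clock: 25.6
ee_pos: [0.45, -0.0428, 0.0479]
ee_rot: [0.667, 0.745, 0.0, 0.0]
ft_force: [-0.5, -0.2, -2.6]
gripper_width: 0.71
grasp_force: 65.8
```

Emit:
jog_arm --commands '[{"slide": [0,0,-0.04],"angular": [0,0,0],"fingers": 50},{"slide": [0,0,-0.03],"angular": [0,0,0],"fingers": 50},{"slide": [0,0,0],"angular": [0,0,0],"fingers": 50}]'

```text
clock: 25.98
ee_pos: [0.4501, -0.0429, 0.0465]
ee_rot: [0.667, 0.745, 0.0, 0.0]
ft_force: [-2.7, -0.5, 12.6]
gripper_width: 0.708
grasp_force: 67.5
```

Emit:
jog_arm --commands '[{"slide": [0,0,0],"angular": [0,0,0],"fingers": 85},{"slide": [0,0,0],"angular": [0,0,0],"fingers": 85},{"slide": [0,0,0],"angular": [0,0,0],"fingers": 85},{"slide": [0,0,0],"angular": [0,0,0],"fingers": 85},{"slide": [0,0,0.4],"angular": [0,0,0],"fingers": 85},{"slide": [0,0,0.8],"angular": [0,0,0],"fingers": 85},{"slide": [0,0,0.9],"angular": [0,0,0],"fingers": 85},{"slide": [0,0,0.9],"angular": [0,0,0],"fingers": 85},{"slide": [0,0.5,0.5],"angular": [0,0,0.8],"fingers": 85},{"slide": [-0.3,1,0],"angular": [0,0,1],"fingers": 85},{"slide": [-0.5,1,0],"angular": [0,0,0],"fingers": 85},{"slide": [-0.5,1,0],"angular": [0,0,0],"fingers": 85}]'

```text
clock: 27.48
ee_pos: [0.4105, 0.063, 0.1515]
ee_rot: [0.606, 0.795, 0.0, 0.0]
ft_force: [1.4, 0.8, 0.5]
gripper_width: 0.996
grasp_force: 0.0
```

Emit:
jog_arm --commands '[{"slide": [-0.4,1,0],"angular": [0,0,0],"fingers": 85},{"slide": [0,1,0],"angular": [0,0,0],"fingers": 85},{"slide": [0,1,0],"angular": [0,0,0],"fingers": 85},{"slide": [0,0.8,-0.2],"angular": [0,0,0],"fingers": 85},{"slide": [0,0.5,0],"angular": [0,0,0],"fingers": 85},{"slide": [0,0,0],"angular": [0,0,0],"fingers": 85},{"slide": [0,0,0],"angular": [0,0,0],"fingers": 85}]'

```text
clock: 28.35
ee_pos: [0.3989, 0.1907, 0.1449]
ee_rot: [0.606, 0.795, -0.0, 0.0]
ft_force: [-0.2, 0.1, -0.1]
gripper_width: 0.993
grasp_force: 0.0
```

```bash
cat > chk.py <<'E'
from h import *
import sys
f,d=optics.camera("top");i=optics.camera_info("top");ray,P=world(d,i)
cv2.imwrite(f"pics/{sys.argv[1]}.png",cv2.resize(f[120:270,160:480],None,fx=2.5,fy=2.5))
for z in (.11,.088,.044,.066,.026):
    m=(abs(P[...,2]+.0022-z)<.005).astype(np.uint8)
    c,l,st,_=cv2.connectedComponentsWithStats(m)
    for k in range(1,c):
        if st[k,4]>200:
            x=rect(onplane(ray,i,z)[l==k][:,:2])
            if 45<min(x[1]) and max(x[1])<85: print(z,st[k],np.median(P[l==k][:,2]).round(4),*x)
E
python3 chk.py top2; python3 -c "
from h import *
tops([.026],.005)"
```

```text
0.11 [393 189  22  22 337] 0.1076 [ 469.  -214.9] [61.8 59.8] 7.3
0.088 [365 192  22  21 352] 0.0856 [ 460.3 -130.5] [62.  62.2] 6.8
0.044 [337 196  21  20 312] 0.0418 [450.1 -45.2] [61.8 62.1] 6.4
0.026 [177 201  25  26 308] 0.0241 [414.2 480.3] [63.2 63.6] 41.3
0.026 [ 278  165   77   72 4969] 0.0254 [397.4 192.6] [61.7 62.2] 15.4 [136. 160. 155.]
```

View pics/top2.png

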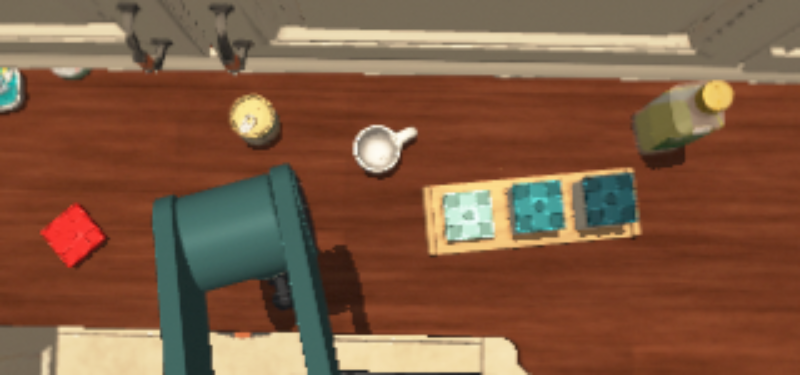

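All three tubs stand square in their pockets in the right order, with lid tops at 110, 88 and 44 mm. The flattest tub is next.

Emit:
jog_arm --commands '[{"slide": [-0.05,0.04,-0.6],"angular": [0,0,0],"fingers": 85},{"slide": [0,0,-0.9],"angular": [0,0,0],"fingers": 85},{"slide": [0,0,-0.9],"angular": [0,0,0],"fingers": 85},{"slide": [0,0,-0.8],"angular": [0,0,0],"fingers": 85},{"slide": [0,0,-0.4],"angular": [0,0,0],"fingers": 85},{"slide": [0,0,-0.17],"angular": [0,0,0],"fingers": 85},{"slide": [0,0,0],"angular": [0,0,0],"fingers": 50},{"slide": [0,0,0],"angular": [0,0,0],"fingers": 50},{"slide": [0,0,0],"angular": [0,0,0],"fingers": 50},{"slide": [0,0,0],"angular": [0,0,0],"fingers": 50},{"slide": [0,0,0],"angular": [0,0,0],"fingers": 50},{"slide": [0,0,0],"angular": [0,0,0],"fingers": 50}]'

```text
clock: 29.95
ee_pos: [0.3981, 0.1926, 0.0324]
ee_rot: [0.606, 0.795, 0.001, 0.001]
ft_force: [-0.6, -0.9, 7.2]
gripper_width: 0.706
grasp_force: 64.2
```

Emit:
jog_arm --commands '[{"slide": [0,0,0.4],"angular": [0,0,0],"fingers": 50},{"slide": [0,0,0.9],"angular": [0,0,0],"fingers": 50},{"slide": [0,-0.4,0.9],"angular": [0,0,0],"fingers": 50},{"slide": [0.2,-0.8,0.3],"angular": [0,0,-0.3],"fingers": 50},{"slide": [0.3,-1,0],"angular": [0,0,-0.5],"fingers": 50},{"slide": [0.3,-1,0],"angular": [0,0,-0.5],"fingers": 50},{"slide": [0.3,-1,0],"angular": [0,0,-0.5],"fingers": 50},{"slide": [0.3,-1,0],"angular": [0,0,0],"fingers": 50},{"slide": [0.3,-1,0],"angular": [0,0,0],"fingers": 50},{"slide": [0,-1,0],"angular": [0,0,0],"fingers": 50},{"slide": [0,-0.5,0],"angular": [0,0,0],"fingers": 50},{"slide": [0,0,0],"angular": [0,0,0],"fingers": 50}]'

```text
clock: 31.45
ee_pos: [0.4483, -0.039, 0.1069]
ee_rot: [0.667, 0.745, 0.0, -0.0]
ft_force: [0.4, 0.0, -1.2]
gripper_width: 0.708
grasp_force: 65.8
```

Emit:
jog_arm --commands '[{"slide": [0,-0.1,0],"angular": [0,0,0],"fingers": 50},{"slide": [0,0,0],"angular": [0,0,0],"fingers": 50},{"slide": [0,0,0],"angular": [0,0,0],"fingers": 50}]'

```text
clock: 31.82
ee_pos: [0.4482, -0.041, 0.1065]
ee_rot: [0.666, 0.746, -0.0, -0.0]
ft_force: [0.1, -0.4, -1.1]
gripper_width: 0.714
grasp_force: 65.8
```

Emit:
jog_arm --commands '[{"slide": [0.055,-0.05,-0.2],"angular": [0,0,0],"fingers": 50},{"slide": [0,0,-0.4],"angular": [0,0,0],"fingers": 50},{"slide": [0,0,-0.25],"angular": [0,0,0],"fingers": 50},{"slide": [0,0,-0.1],"angular": [0,0,0],"fingers": 50},{"slide": [0,0,-0.06],"angular": [0,0,0],"fingers": 50},{"slide": [0,0,-0.04],"angular": [0,0,0],"fingers": 50},{"slide": [0,0,-0.03],"angular": [0,0,0],"fingers": 50},{"slide": [0,0,0],"angular": [0,0,0],"fingers": 50},{"slide": [0,0,0],"angular": [0,0,0],"fingers": 50}]'

```text
clock: 32.95
ee_pos: [0.4501, -0.0431, 0.0743]
ee_rot: [0.667, 0.745, 0.0, 0.0]
ft_force: [1.1, 0.4, -0.7]
gripper_width: 0.709
grasp_force: 65.8
```

Emit:
jog_arm --commands '[{"slide": [0,0,-0.03],"angular": [0,0,0],"fingers": 50},{"slide": [0,0,-0.03],"angular": [0,0,0],"fingers": 50},{"slide": [0,0,0],"angular": [0,0,0],"fingers": 50}]'

```text
clock: 33.33
ee_pos: [0.4501, -0.0431, 0.0724]
ee_rot: [0.667, 0.745, -0.0, -0.0]
ft_force: [-0.8, -0.3, 0.5]
gripper_width: 0.71
grasp_force: 66.0
```

Just touching; one more millimetre, then release, rise and back off.

Emit:
jog_arm --commands '[{"slide": [0,0,-0.03],"angular": [0,0,0],"fingers": 50},{"slide": [0,0,0],"angular": [0,0,0],"fingers": 50},{"slide": [0,0,0],"angular": [0,0,0],"fingers": 85},{"slide": [0,0,0],"angular": [0,0,0],"fingers": 85},{"slide": [0,0,0],"angular": [0,0,0],"fingers": 85},{"slide": [0,0,0],"angular": [0,0,0],"fingers": 85},{"slide": [0,0,0.4],"angular": [0,0,0],"fingers": 85},{"slide": [0,0,0.8],"angular": [0,0,0],"fingers": 85},{"slide": [0,0,1],"angular": [0,0,0],"fingers": 85},{"slide": [0,0,1],"angular": [0,0,0],"fingers": 85},{"slide": [0,0.5,0.5],"angular": [0,0,0],"fingers": 85},{"slide": [-0.2,1,0],"angular": [0,0,0],"fingers": 85}]'

```text
clock: 34.83
ee_pos: [0.4459, 0.0016, 0.1848]
ee_rot: [0.667, 0.745, 0.001, 0.002]
ft_force: [1.3, -0.1, 0.2]
gripper_width: 0.991
grasp_force: 0.0
```

Emit:
jog_arm --commands '[{"slide": [-0.5,1,0],"angular": [0,0,0],"fingers": 85},{"slide": [-0.5,1,0],"angular": [0,0,0],"fingers": 85},{"slide": [-0.3,1,0],"angular": [0,0,0],"fingers": 85},{"slide": [0,1,0],"angular": [0,0,0],"fingers": 85},{"slide": [0,1,0],"angular": [0,0,0],"fingers": 85},{"slide": [0,1,0],"angular": [0,0,0],"fingers": 85},{"slide": [0,1,0],"angular": [0,0,0],"fingers": 85},{"slide": [0,0,0],"angular": [0,0,0],"fingers": 85},{"slide": [0,0,0],"angular": [0,0,0],"fingers": 85}]'

```text
clock: 35.95
ee_pos: [0.4048, 0.2115, 0.1828]
ee_rot: [0.666, 0.746, -0.0, 0.0]
ft_force: [0.2, -0.2, 0.5]
gripper_width: 0.993
grasp_force: 0.0
```

```bash
sed -i 's/.066,.026/.066/' chk.py; python3 chk.py top3; python3 -c "
from h import *
p,d=optics.camera('side');cv2.imwrite('pics/side3.png',cv2.resize(p[70:270,220:420],None,fx=3,fy=3))"
```

```text
0.11 [393 189  22  22 345] 0.1075 [ 469.  -214.7] [61.8 60.2] 7.3
0.088 [365 192  22  21 352] 0.0855 [ 460.3 -130.2] [61.9 62.6] 6.6
0.066 [338 195  21  21 335] 0.0636 [450.3 -45.4] [61.7 62. ] 6.3
```

View pics/side3.png

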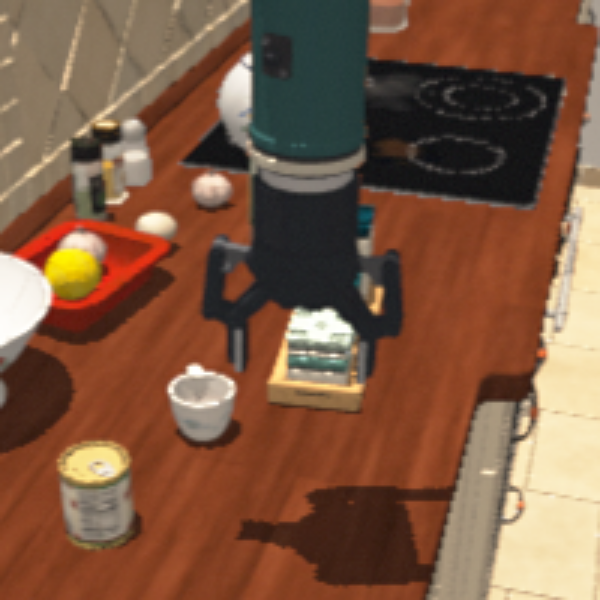

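The side view shows the flat pair stacked evenly at about (325,345), with the cup and tin in place. The lid tops are at 110, 88 and 66 mm, all centred and square, and the gripper is clear. Handing in.

```bash
python3 -c "
from cell import job_done
print(job_done())"
```

```text
the job is handed in; nothing more can be done
None
```

I handed the job in at about 36 s: from the oil bottle's end the pockets hold the 100, 78 and 34 mm tubs, with the 26 mm tub seated on the 34; the last top view put all of them centred to about 2 mm and square, but no verdict was returned.

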